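Seat the bored log round on the jig pin and hold the spring probe on its mark

TASK

Slide the bored log round over the pin of the plywood jig until it sits flat on the jig, dark mark upwards, and let go of it. Then take the spring probe out of its wooden stand and hold it upright with its tip on the dark mark on the round's top, pressing gently so that the spring stem is clearly pushed in but not to its stop, and leave the logs and the glue bottle alone. The program finishes while the probe is still held pressed there: do not put it down or let go.

Things in the scene. Friction and masses are not known exactly. Their poses are not given: they have to be found in the camera images.
- round_center (a point): Centre (half-way up, on the bore's axis) of the loose bored log round: an upright piece of branch with bark, 56 mm in diameter, 50 mm tall, about 90 g, with a 17 mm bore right through along its axis. It starts standing on the table with the mark on top. z axis: up along the bore; x axis: towards the side where the mark is.
- round_bottom (a point): Centre of the round's bottom face, on the bore's axis, 25 mm below round_center; same axes.
- round_mark (a point): Centre of the dark round mark, 12 mm in diameter, on the round's flat top face, 17.5 mm from the bore's axis and 25 mm above round_center; same axes.
- jig_seat (a point): Foot of the jig's pin, on the top face of its plywood base, 12 mm above the table. The jig is fixed: a square base 90 x 90 x 12 mm with an upright steel pin 13 mm in diameter in its middle that rises 30 mm above the base; its top 8 mm taper to 6 mm diameter. The pin stays hidden in the bore (top 20 mm below the round's top) when the round is seated. z axis up.
- stand_top (a point): Centre of the top face of the fixed wooden probe stand, a block 70 x 70 x 70 mm with a 16 mm hole right through it from top to bottom; 70 mm above the table. z axis up; x and y axes along its sides.
- probe_handle (a point): Centre (half-way up) of the handle of the loose spring probe: a round wooden handle 24 mm in diameter, 75 mm long, with a steel nose 14 mm in diameter reaching 25 mm below the handle's lower end, and a thin sprung stem (8 mm round tip) reaching 30 mm below the nose. About 125 g. It starts upright in the stand, the handle's lower end resting on the stand's top, nose and stem in the hole; it must be lifted 55 mm to come clear. z axis: along the probe, from tip to handle.
- probe_tip (a point): Lowest point of the probe's round-ended stem, on the probe's axis; 92.5 mm below probe_handle while the stem is not pushed in. It moves with the stem.
- stem (a joint): How far the probe's spring stem is pushed into the nose, in m: 0 = fully out, 0.016 = at its stop. The spring pushes with 1 N at the start of the stroke, 3 N at 0.008 and 5 N at the stop.
- round: The bored log round (see round_center); origin at its bottom centre.
- probe: The spring probe (see probe_handle); origin on its axis at the handle's lower end, 37.5 mm below probe_handle.
- stand: The fixed probe stand (see stand_top); origin under its centre on the table.
- jig: The fixed jig (see jig_seat); origin under its centre on the table.
- log_tall: Bystander: a solid log piece 42 mm in diameter, 85 mm tall, standing on the table; origin at its bottom centre.
- log_short: Bystander: a solid log piece 48 mm in diameter, 60 mm tall, standing on the table; origin at its bottom centre.
- glue: Bystander: a glue bottle 60 mm in diameter, 160 mm tall, standing on the table; origin at its bottom centre.
Mind the look-alikes: they are no part of the job. What is shaped like the probe but blue is not meant.

How it is judged:
By the outcome, as a careful person would: the job done as asked, in the order asked, and still so for the second after the job is handed in, while the arm keeps its last pose, push and grip.
It also fails if it takes over 51 s, if anything falls off the work surface, if the arm or the gripper's body presses on something with over 40 N, if the wrist force passes 120 N, or if a joint passes its speed limit or range.

ROBOT

A 7-joint arm with a two-finger parallel gripper is mounted at the origin on the work surface. World frame = base frame: x ahead of the robot, y to its left, z up, the work surface at z = 0. Lengths are in m, angles in rad, forces in N, time in s.
With the tool pointing down it reaches from about 0.4 to 0.85 m from the base axis. Payload 10.4 kg.
Tool frame: the origin (TCP) lies midway between the tips of the shut fingers; the grasp point (between the pads) lies 19 mm behind it; z points along the fingers, y is the line along which they close (so a half turn about z gives the same grasp; the last joint's range is limited). The gripper opens to 85 mm and grips with 20 to 120 N. Pads are 22 mm wide; open, the fingers measure 114 mm over their backs; the gripper's body (76 mm by 85 mm) begins 54 mm behind the grasp point. The pads swing forward as they close: fully open they stand 13 mm farther back than shut.
Start: joints at [1.081, 0.332, -0.065, 1.46, 0.022, 1.35, -0.088], TCP at [0.281, -0.558, 0.231] pointing down, gripper open.
Joint ranges: [-2.6, 2.6], [-0.5, 2.12], [-1.47, 1.34], [0.16, 2.42], [-1.27, 4.41], [0.06, 2.06], [-2.6, 2.6]. Speed limits (rad/s): [2.22, 2.22, 2.79, 2.79, 3.14, 3.14, 3.14].

INTERFACE

Orientations are given as a unit quaternion [w, x, y, z].
In Python, from cell import status, viewer, job gives the robot as it stands. The module is installed in compiled form; this text tells all that it offers.
- The arm moves only by the tool jog_arm, never from a script. Its argument "deltas" is a list of rows, each an object with "grip": the gripper's target within -1 to 1 (fully open at 1, half-way at 0, shut at -1); "linear": the shift along the tool's x, y, z in mm, a list of three; "twist": the turn about the tool's z in degrees. In form: [{"grip": grip, "linear": [x, y, z], "twist": twist}, ...]. A call has 1 to 5 rows; each row is the pose to reach, as a shift and turn from the pose commanded when the call began, along the tool's axes at that moment; what a row does not reach only later rows make up. A row lasts 1/10 s, in which the tool goes at most 50 mm and 8.59 degrees, less where a joint would pass 70% of its speed; a pose out of reach is approached as far as the arm can. A call with a gripper value outside its range is refused whole. The fingers move at their own pace and stop on an object; "squeeze" is the grip in N (left out, the last holds). Time passes only in rows, so rows that repeat a pose let the fingers close. It gives the time, the measured TCP pose, the force, the opening and the grip force at its end, in the units of the state.
- status.read_state(): the state, without advancing time (a new reading comes with each control period).
- viewer.capture(name): name is "side" or "top"; returns the picture (384x512x3 uint8, red, green, blue); there is no depth.
- viewer.camera_model(name): a dict with "mtx" (3x3 intrinsics, pixels), "k1" (the pictures are not rectified: a ray, as slopes to the right and down, at radius r is drawn at 1 + k1 r^2 times it, then the intrinsics apply), "position" and "attitude" of the camera in the world. Camera axes: x right, y down, z forward; pixel columns grow to the right and rows downward; lengths in m; the calibration is good to about 2 mm. A picture is of the moment at which its call begins. camera_model takes no time and is no camera call.
- job.sign_off(): hands the job in; it is judged then, once.
The state is a dict: "time_s": time; "joints": joint angles; "joint_velocities": joint speeds; "joint_torque": joint torques, N m; "tool_pos": TCP position; "eef_rot": TCP orientation; "ft_force": force on the tool from outside, world axes, zero at the start; "torque": the same for the moment, N m; "grip_width": finger opening in m; "grasp_force": force on a finger pad.
Only numpy, scipy, OpenCV 4.12 (cv2) and the standard library are available. Lean on these libraries where they do the work, as an engineer would, in place of code of your own. Each camera call takes 0.05 s, during which the arm holds its last target. There are 200 camera calls.

## Working session

There is one attempt and no reset: what is moved stays moved. The work goes in short steps, Python scripts to look and compute and a tool call to move; the robot and the scene stay as the last step left them, time stands still between calls to the robot, and variables do not carry over. Pictures are saved under pics/ and viewed, at most 10 in all, crops included, and the job is handed in when it is done.

Besides the shell and the picture viewer there is one more tool, called after ">>>" as name(argument=value, ...) on one line, values as JSON. jog_arm: Moves the arm, as the interface text tells. Its arguments: {"type":"object","properties":{"deltas":{"type":"array","items":{"type":"object","properties":{"grip":{"type":"number"},"linear":{"type":"array","items":{"type":"number"}},"twist":{"type":"number"}}}},"squeeze":{"type":"number"}},"required":["deltas"]}

```bash
mkdir -p pics; python3 - <<'E'
from cell import status, viewer
import cv2
for n in ("side","top"):
    cv2.imwrite(f"pics/{n}0.png",cv2.cvtColor(viewer.capture(n),cv2.COLOR_RGB2BGR))
    print(n,viewer.camera_model(n))
s=status.read_state();print(s)
E
```

```text
side {'mtx': array([[401.41071578,   0.        , 258.94955708],
       [  0.        , 401.41071578, 189.59798007],
       [  0.        ,   0.        ,   1.        ]]), 'k1': -0.12673882968343061, 'position': array([0.37398303, 0.75901903, 0.80659401]), 'attitude': array([ 0.05181654, -0.11498295,  0.89588441, -0.42601067])}
top {'mtx': array([[358.5829283 ,   0.        , 260.79384312],
       [  0.        , 358.5829283 , 192.11851069],
       [  0.        ,   0.        ,   1.        ]]), 'k1': 0.013767587489653161, 'position': array([ 0.4694906 , -0.08798781,  1.00823124]), 'attitude': array([-0.04545045,  0.7133323 , -0.69740386,  0.05214546])}
{'time_s': 0.1, 'joints': array([ 1.08139204,  0.33276136, -0.064688  ,  1.46083407,  0.02159632,
        1.34989607, -0.0885069 ]), 'joint_velocities': array([ 0.00155781, -0.00214939, -0.00036062, -0.00282653, -0.00054356,
       -0.00193937, -0.00085128]), 'joint_torque': array([ 1.30223278e-03, -6.26749349e+01,  4.94164356e-02, -3.92428207e+01,
        1.64727552e-02,  6.94282426e-03, -1.38901319e-05]), 'tool_pos': array([ 0.2811189 , -0.55784704,  0.23063611]), 'eef_rot': array([-5.78594970e-04,  9.72885011e-01,  2.31288548e-01, -1.65726179e-04]), 'ft_force': array([-0.14357019,  0.31173101, -0.54422576]), 'torque': array([-0.01488069, -0.02529738,  0.0273574 ]), 'grasp_force': 0.0, 'grip_width': 0.08499727988226909}
```

View pics/side0.png

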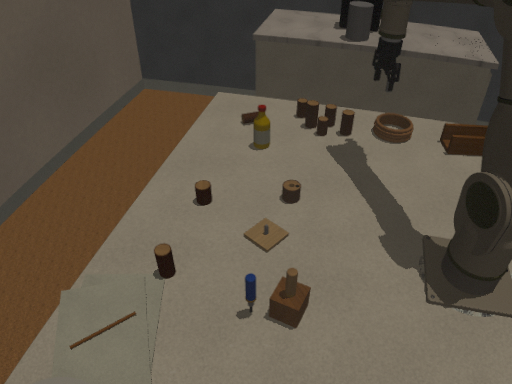

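View pics/top0.png

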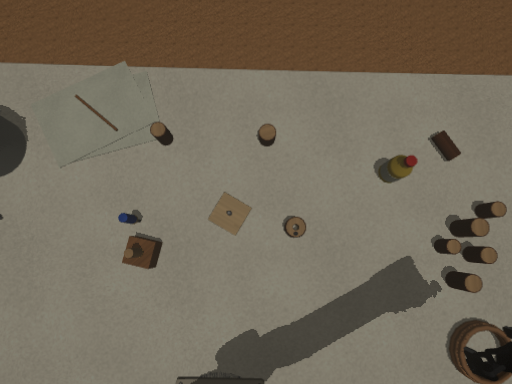

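The side view shows the round at (291,191), the jig at (266,234) and the stand with the probe at (290,295). The top view shows the round at (295,227), the jig at (230,213) and the stand at about (142,251). The blue decoy is at (125,217).

```bash
cat > h.py <<'E'
import numpy as np, cv2
from scipy.spatial.transform import Rotation as Ro
from cell import status, viewer
def cam(n):
    c=viewer.camera_model(n); R=Ro.from_quat(np.roll(c["attitude"],-1)).as_matrix()
    return c["mtx"],np.array([c["k1"],0,0,0,0.]),R,c["position"]
def ray(n,px):
    K,d,R,p=cam(n)
    u=cv2.undistortPoints(np.array([[px]],float),K,d)[0,0]
    v=R@[u[0],u[1],1]; return p,v/np.linalg.norm(v)
def onz(n,px,z):
    p,v=ray(n,px); return p+v*(z-p[2])/v[2]
def proj(n,P):
    K,d,R,p=cam(n)
    return cv2.projectPoints(np.atleast_2d(np.array(P,float)),cv2.Rodrigues(R.T)[0],-R.T@p,K,d)[0][:,0]
def crop(im,cx,cy,w,h,s):
    x,y=int(cx-w//2),int(cy-h//2)
    return cv2.resize(cv2.cvtColor(im[y:y+h,x:x+w],cv2.COLOR_RGB2BGR),None,fx=s,fy=s,interpolation=cv2.INTER_CUBIC)
E
python3 - <<'E'
from h import *
t=cv2.cvtColor(cv2.imread("pics/top0.png"),4);s=cv2.cvtColor(cv2.imread("pics/side0.png"),4)
a=np.hstack([crop(t,295,227,50,50,6),crop(s,291,191,50,50,6)])
b=np.hstack([crop(t,230,213,50,50,6),crop(s,266,234,50,50,6)])
c=np.hstack([crop(t,140,250,50,50,6),crop(s,290,295,50,50,6)])[:300]
cv2.imwrite("pics/c1.png",cv2.resize(np.vstack([np.hstack([a[:,:300],b[:,:300],c[:,:300]]),np.hstack([a[:,300:],b[:,300:],c[:,300:]])]),(750,500)))
print("round",onz("top",(295,227),.05),onz("side",(291,186),.05))
print("jig",onz("top",(230,213),.012),onz("side",(266,234),.012))
print("stand",onz("top",(141,251),.07));print("handle top",onz("top",(129,254),.145),onz("side",(292,271),.145))
E
```

```text
round [ 0.51112514 -0.1887828   0.05      ] [ 0.51322655 -0.18247588  0.05      ]
jig [ 0.54750366 -0.01162815  0.012     ] [ 0.54658248 -0.00311497  0.012     ]
stand [0.44016364 0.20886434 0.07      ]
handle top [0.43497369 0.2127675  0.145     ] [0.43899483 0.21633252 0.145     ]
```

View pics/c1.png

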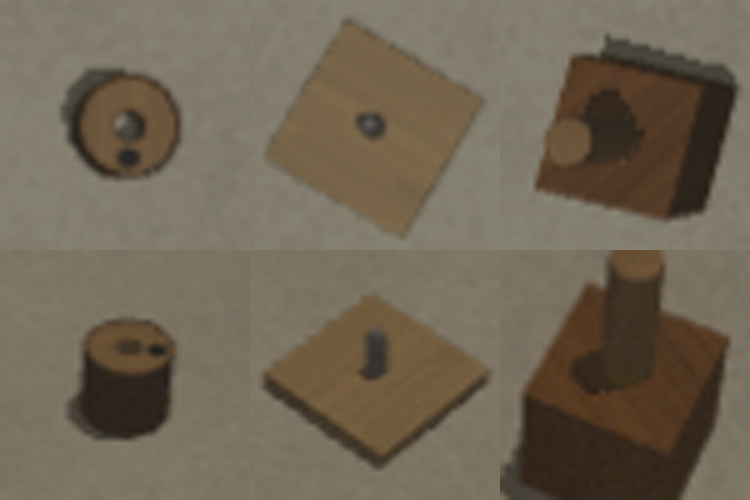

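The crops show the round's top centre at top-view (295.3,226.7), with its mark at (295.3,233.1). The jig centre is at top (229.6,213.3) and side (265.7,233.7). The probe handle's top is at top (128.3,252.9) and side (291.9,272.1).

```bash
python3 - <<'E'
from h import *
def tri(a,b):
    (p,v),(q,w)=ray("top",a),ray("side",b)
    s,t=np.linalg.lstsq(np.c_[v,-w],q-p,rcond=None)[0]; return (p+s*v+q+t*w)/2
for n,a,b,z in [("round",(295.3,226.7),(291.3,184.7),.05),("mark",(295.3,233.1),(296.8,185.5),.05),("jig",(229.6,213.3),(265.7,233.7),.012),("stand",(138.5,251.9),(290.3,293.3),.07),("handletop",(128.3,252.9),(291.9,272.1),.145)]:
    print(n,onz("top",a,z)[:2].round(4),onz("side",b,z)[:2].round(4),tri(a,b).round(4))
s=status.read_state();R=Ro.from_quat(np.roll(s["eef_rot"],-1)).as_matrix();print(R.round(3),s["tool_pos"],np.degrees(np.arctan2(R[1,1],R[0,1])))
def w(P): return (R.T@(np.array(P)-s["tool_pos"])*1000).round(1)
print(w([.512,-.186,.231]))
print(proj("top",s["tool_pos"]),proj("side",s["tool_pos"]))
for u,v in [((575,57),(703,85)),((703,85),(665,218))]:
    f=lambda q:onz("top",((q[0]-500)/5-.5+115,q[1]/5-.5+225),.07)
    d=f(v)-f(u);print(np.degrees(np.arctan2(d[1],d[0])),np.linalg.norm(d))
E
```

```text
round [ 0.5119 -0.1896] [ 0.5135 -0.1889] [ 0.5128 -0.1895  0.0496]
mark [ 0.495  -0.1897] [ 0.4967 -0.1894] [ 0.4958 -0.1896  0.0499]
jig [ 0.5466 -0.0105] [ 0.5477 -0.004 ] [ 0.548  -0.0099  0.0059]
stand [0.4378 0.2151] [0.4378 0.2182] [0.4379 0.2161 0.0671]
handletop [0.4375 0.2146] [0.4386 0.2193] [0.4382 0.216  0.1411]
[[ 0.893  0.45  -0.001]
 [ 0.45  -0.893  0.001]
 [-0.    -0.001 -1.   ]] [ 0.2811189  -0.55784704  0.23063611] -63.25410526530776
[ 3.735e+02 -2.282e+02 -1.000e-01]
[[481.55552444 339.1329749 ]] [[381.51457173  88.77617122]]
-100.9996427911518 0.06786347656589647
167.46831231798748 0.06919289992911322
```

>>> jog_arm(deltas=[{"grip": 1,"linear": [210,-127,0],"twist": 0},{"grip": 1,"linear": [210,-127,0],"twist": 0},{"grip": 1,"linear": [210,-127,0],"twist": 0},{"grip": 1,"linear": [210,-127,0],"twist": 0},{"grip": 1,"linear": [210,-127,0],"twist": 0}], squeeze=40)

```text
time_s: 0.6
tool_pos: [0.4125, -0.3478, 0.2311]
eef_rot: [-0.0, 0.973, 0.232, -0.0]
ft_force: [1.0, 0.1, 0.3]
grip_width: 0.0854
grasp_force: 0.0
```

>>> jog_arm(deltas=[{"grip": 1,"linear": [163,-98,50],"twist": 0},{"grip": 1,"linear": [163,-98,100],"twist": 0},{"grip": 1,"linear": [163,-98,100],"twist": 0},{"grip": 1,"linear": [163,-98,100],"twist": 0},{"grip": 1,"linear": [163,-98,100],"twist": 0}])

```text
time_s: 1.1
tool_pos: [0.5137, -0.1839, 0.1285]
eef_rot: [-0.002, 0.972, 0.234, -0.001]
ft_force: [0.1, -0.9, 0.5]
grip_width: 0.0851
grasp_force: 0.0
```

```bash
cat >> h.py <<'E'
def look(name,x,*spec):
    # spec: (cam,cx,cy)
    L=[crop(viewer.capture(c),cx,cy,x,x,375/x) for c,cx,cy in spec]
    cv2.imwrite(f"pics/{name}.png",np.hstack(L))
def st():
    s=status.read_state();R=Ro.from_quat(np.roll(s["eef_rot"],-1)).as_matrix()
    return s["tool_pos"],R,s
def toolmm(P):
    p,R,_=st(); return (R.T@(np.array(P)-p)*1000).round(1)
E
python3 - <<'E'
from h import *
p,R,s=st();print(p.round(4),s["time_s"])
a,b=proj("top",p)[0],proj("side",p)[0];print(a,b)
look("g1",75,("top",*map(round,a)),("side",*map(round,b)))
p,R,s=st();print(p.round(4),R.round(3),s["time_s"]);print(toolmm([.5125,-.189,.02]))
E
```

```text
[ 0.5137 -0.1839  0.1285] 1.1
[296.37547719 224.58162261] [292.41813382 164.58264953]
[ 0.5132 -0.1861  0.1294] [[ 0.891  0.454 -0.003]
 [ 0.454 -0.891  0.002]
 [-0.001 -0.003 -1.   ]] 1.2
[ -1.8   2.7 109.4]
```

View pics/g1.png

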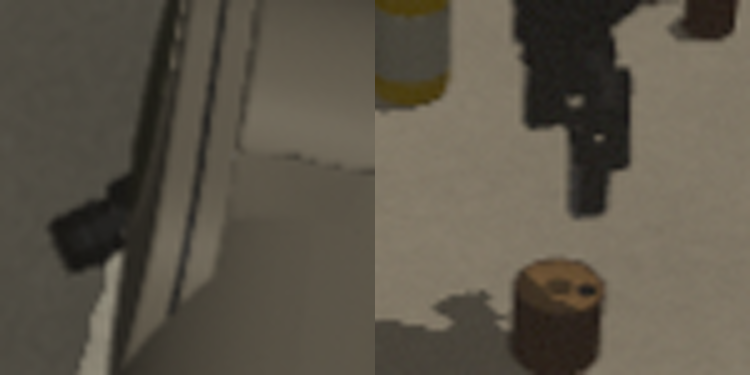

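The top camera is blocked by the arm. The side view shows the fingers above the round, whose top is at about (296,188).

>>> jog_arm(deltas=[{"grip": 1,"linear": [-1.6,2.7,20],"twist": 0},{"grip": 1,"linear": [-1.6,2.7,60],"twist": 0},{"grip": 1,"linear": [-1.6,2.7,95],"twist": 0},{"grip": 1,"linear": [-1.6,2.7,116],"twist": 0},{"grip": 1,"linear": [-1.6,2.7,116],"twist": 0}])

```text
time_s: 1.7
tool_pos: [0.5104, -0.1934, 0.013]
eef_rot: [-0.001, 0.973, 0.23, -0.002]
ft_force: [-0.5, -0.3, -0.3]
grip_width: 0.0857
grasp_force: 0.0
```

>>> jog_arm(deltas=[{"grip": 0.4,"linear": [0,0,0],"twist": 0},{"grip": 0.2,"linear": [0,0,0],"twist": 0},{"grip": 0,"linear": [0,0,0],"twist": 0},{"grip": -0.2,"linear": [0,0,0],"twist": 0},{"grip": -0.3,"linear": [0,0,0],"twist": 0}], squeeze=40)

```text
time_s: 2.2
tool_pos: [0.5141, -0.1934, 0.0176]
eef_rot: [0.001, 0.973, 0.231, 0.001]
ft_force: [-1.6, -0.2, 5.8]
grip_width: 0.0555
grasp_force: 42.0
```

>>> jog_arm(deltas=[{"grip": -0.3,"linear": [0,0,-40],"twist": 0},{"grip": -0.3,"linear": [0,0,-75],"twist": 0},{"grip": -0.3,"linear": [25,-32,-75],"twist": 0},{"grip": -0.3,"linear": [50,-64,-75],"twist": 0},{"grip": -0.3,"linear": [75,-97,-75],"twist": 0}])

```text
time_s: 2.7
tool_pos: [0.5372, -0.0714, 0.0923]
eef_rot: [0.001, 0.973, 0.231, 0.001]
ft_force: [0.7, 0.8, -0.3]
grip_width: 0.0551
grasp_force: 43.0
```

>>> jog_arm(deltas=[{"grip": -0.3,"linear": [20,-25,0],"twist": 0},{"grip": -0.3,"linear": [37,-48,0],"twist": 0},{"grip": -0.3,"linear": [37,-48,0],"twist": 0},{"grip": -0.3,"linear": [37,-48,0],"twist": 0},{"grip": -0.3,"linear": [37,-48,0],"twist": 0}])

```text
time_s: 3.2
tool_pos: [0.5479, -0.0141, 0.0909]
eef_rot: [0.001, 0.973, 0.231, 0.0]
ft_force: [-0.6, -1.4, -0.1]
grip_width: 0.0551
grasp_force: 43.0
```

```bash
python3 - <<'E'
from h import *
p,R,s=st();print(p.round(4),s["time_s"],s["grip_width"],R.round(3))
look("g2",80,("side",266,215),("top",230,213))
E
```

```text
[ 0.5479 -0.0141  0.0909] 3.2 0.05514223900638127 [[ 0.894  0.449  0.001]
 [ 0.449 -0.894 -0.001]
 [ 0.     0.001 -1.   ]]
```

View pics/g2.png

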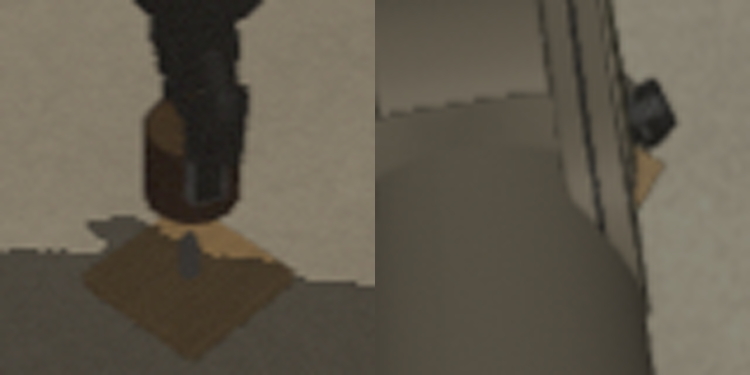

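The side view shows the round held above the jig: its edges are at crop columns 144 and 240 and its bottom at row 222. The pin runs from (190,235) to (190,280). I'll fit both with the side camera.

```bash
python3 - <<'E'
from h import *
from scipy.optimize import least_squares
c=lambda q:np.array(q)/4.6875-.5+np.array([226-2+2,175])
a=np.linspace(0,2*np.pi,180)
def cyl(x,y,z0,r,h): return np.vstack([np.c_[x+r*np.cos(a),y+r*np.sin(a),np.full(180,z)] for z in (z0,z0+h)])
L,Rr,B=c((144,0))[0],c((240,0))[0],c((0,222))[1]
def f(q,z):
    u=proj("side",cyl(q[0],q[1],z,.0275,.05)); return [u[:180,0].min()-L,u[:180,0].max()-Rr,u[:,1].max()-B]
for z in (.071,.074,.077):
    r=least_squares(f,[.548,-.01],args=(z,));print("round",z,r.x.round(4),r.fun.round(2))
print("pin tip",onz("side",c((190,235)),.042).round(4),"foot",onz("side",c((190,279)),.0125).round(4))
print("base corners",[onz("side",c(q),.012)[:2].round(4) for q in ((82,274),(297,270),(192,360))])
E
```

```text
round 0.071 [ 0.5497 -0.0171] [ 0.04 -0.04  0.  ]
round 0.074 [ 0.549  -0.0141] [-0.  0. -0.]
round 0.077 [ 0.5484 -0.011 ] [-0.04  0.04 -0.  ]
pin tip [ 0.5484 -0.009   0.042 ] foot [ 0.5464 -0.0026  0.0125]
base corners [array([0.6092, 0.0092]), array([ 0.4868, -0.0264]), array([0.5302, 0.0587])]
```

```bash
cat > fit.py <<'E'
from h import *
from scipy.optimize import least_squares
def mask_c(n,f,cx,cy,w,lo):
    hsv=cv2.cvtColor(f,cv2.COLOR_BGR2HSV).astype(int)
    m=((hsv[...,1]>lo[0])&(hsv[...,2]>lo[1])).astype(np.uint8)
    m[:cy-w]=0;m[cy+w+1:]=0;m[:,:cx-w]=0;m[:,cx+w+1:]=0
    m=cv2.morphologyEx(m,cv2.MORPH_CLOSE,np.ones((5,5)))
    k,lab,stt,cen=cv2.connectedComponentsWithStats(m)
    i=1+stt[1:,4].argmax(); return cen[i],stt[i,4]
def model(n,pts):
    h=cv2.convexHull(np.float32(proj(n,pts)*16)); M=cv2.moments(h)
    return np.array([M["m10"],M["m01"]])/M["m00"]/16,M["m00"]/256
def sq(x,y,z,s,th):
    k=np.radians(th)+np.pi/4+np.arange(4)*np.pi/2
    return np.c_[x+s/2**.5*np.cos(k),y+s/2**.5*np.sin(k),np.full(4,z)]
def circ(x,y,z,r):
    a=np.linspace(0,2*np.pi,60,endpoint=False);return np.c_[x+r*np.cos(a),y+r*np.sin(a),np.full(60,z)]
E
python3 - <<'E'
from fit import *
T,S=cv2.imread("pics/top0.png"),cv2.imread("pics/side0.png")
def go(nm,n,f,cx,cy,w,lo,mk,x0):
    c,A=mask_c(n,f,cx,cy,w,lo)
    r=least_squares(lambda q:model(n,mk(*q))[0]-c,x0,diff_step=1e-3)
    print(nm,n,c.round(2),A,model(n,mk(*r.x))[1].round(0),r.x.round(4))
for lo in ((85,90),(100,80)):
  for n,f,cx,cy in (("top",T,230,213),("side",S,266,234)):
    print(f[cy+5,cx+6],cv2.cvtColor(f,40)[cy+5,cx+6],cv2.cvtColor(f,40)[cy-28,cx])
    go("jig",n,f,cx,cy,26,lo,lambda x,y:sq(x,y,.012,.09,60),[.547,-.008])
  go("round","top",T,295,227,16,lo,lambda x,y:circ(x,y,.05,.028),[.512,-.19])
  go("round","side",S,291,186,14,lo,lambda x,y:circ(x,y,.05,.028),[.512,-.19])
E
```

```text
[ 73 101 120] [ 18 100 120] [ 21  41 131]Traceback (most recent call last):
  File "<stdin>", line 10, in <module>
  File "<stdin>", line 6, in go
AttributeError: 'float' object has no attribute 'round'
```

```bash
python3 - <<'E'
from fit import *
T,S=cv2.imread("pics/top0.png"),cv2.imread("pics/side0.png")
def go(nm,n,f,cx,cy,w,lo,mk,x0):
    c,A=mask_c(n,f,cx,cy,w,lo)
    r=least_squares(lambda q:model(n,mk(*q))[0]-c,x0,diff_step=1e-3)
    print(nm,n,c.round(2),A,int(model(n,mk(*r.x))[1]),r.x.round(4))
for lo in ((70,90),(80,85)):
  for n,f,cx,cy in (("top",T,230,213),("side",S,266,234)):
    go("jig",n,f,cx,cy,26,lo,lambda x,y:sq(x,y,.012,.09,60),[.547,-.008])
  go("round","top",T,295,227,16,lo,lambda x,y:circ(x,y,.05,.028),[.512,-.19])
  go("round","side",S,291,186,14,lo,lambda x,y:circ(x,y,.05,.028),[.512,-.19])
E
```

```text
jig top [229.3  213.28] 1033 1048 [ 0.5471 -0.0097]
jig side [266.01 233.22] 717 752 [ 0.5477 -0.0078]
round top [295.4  226.63] 245 347 [ 0.5123 -0.1898]
round side [291.09 184.77] 123 165 [ 0.5142 -0.1889]
jig top [229.39 213.28] 1000 1048 [ 0.5471 -0.01  ]
jig side [265.94 233.29] 751 752 [ 0.5478 -0.0075]
round top [295.31 226.72] 255 347 [ 0.512  -0.1896]
round side [291.45 184.59] 140 165 [ 0.5133 -0.1901]
```

>>> jog_arm(deltas=[{"grip": -0.3,"linear": [1.5,-5.3,0],"twist": 0},{"grip": -0.3,"linear": [1.5,-5.3,15],"twist": 0},{"grip": -0.3,"linear": [1.5,-5.3,27],"twist": 0},{"grip": -0.3,"linear": [1.5,-5.3,27],"twist": 0}])

```text
time_s: 3.7
tool_pos: [0.5449, -0.0074, 0.0606]
eef_rot: [-0.001, 0.973, 0.231, -0.002]
ft_force: [-1.2, 0.7, -0.3]
grip_width: 0.0554
grasp_force: 43.0
```

```bash
python3 - <<'E'
from h import *
p,R,s=st();print(p.round(4),s["time_s"],s["ft_force"].round(1))
look("g3",60,("side",266,218))
E
```

```text
[ 0.5449 -0.0074  0.0606] 3.7 [-1.2  0.7 -0.3]
```

View pics/g3.png

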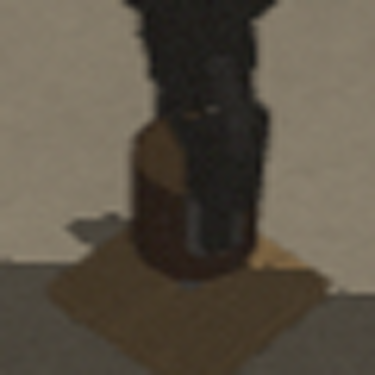

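The side view shows the round just above the pin, with its centre at column 195 and the pin's foot at about 190. It is aligned to within about 1 mm, so I'm going down.

>>> jog_arm(deltas=[{"grip": -0.3,"linear": [0.5,0,4],"twist": 0},{"grip": -0.3,"linear": [0.5,0,8],"twist": 0},{"grip": -0.3,"linear": [0.5,0,12],"twist": 0}])

```text
time_s: 4.05
tool_pos: [0.5475, -0.0074, 0.0514]
eef_rot: [0.0, 0.973, 0.231, 0.0]
ft_force: [-0.1, -4.7, 5.3]
grip_width: 0.0553
grasp_force: 43.5
```

>>> jog_arm(deltas=[{"grip": -0.3,"linear": [-0.8,1.8,1],"twist": 0},{"grip": -0.3,"linear": [-0.8,1.8,5],"twist": 0},{"grip": -0.3,"linear": [-0.8,1.8,9],"twist": 0}])

```text
time_s: 4.35
tool_pos: [0.5472, -0.0089, 0.0421]
eef_rot: [-0.0, 0.973, 0.231, 0.0]
ft_force: [0.0, 0.0, -0.2]
grip_width: 0.0552
grasp_force: 43.0
```

>>> jog_arm(deltas=[{"grip": -0.3,"linear": [0,0,4],"twist": 0},{"grip": -0.3,"linear": [0,0,8],"twist": 0},{"grip": -0.3,"linear": [0,0,11],"twist": 0},{"grip": -0.3,"linear": [0,0,12.5],"twist": 0},{"grip": -0.3,"linear": [0,0,12.5],"twist": 0}])

```text
time_s: 4.85
tool_pos: [0.5472, -0.0089, 0.0298]
eef_rot: [0.0, 0.973, 0.231, 0.0]
ft_force: [-0.1, -1.0, -0.0]
grip_width: 0.0551
grasp_force: 43.0
```

>>> jog_arm(deltas=[{"grip": -0.3,"linear": [0,0,1],"twist": 0},{"grip": -0.3,"linear": [0,0,1.5],"twist": 0},{"grip": -0.3,"linear": [0,0,1.5],"twist": 0}])

```text
time_s: 5.15
tool_pos: [0.5473, -0.0089, 0.0295]
eef_rot: [0.0, 0.973, 0.231, 0.0]
ft_force: [-7.0, 0.1, 15.2]
grip_width: 0.0553
grasp_force: 44.3
```

>>> jog_arm(deltas=[{"grip": 0.2,"linear": [0,0,-1],"twist": 0},{"grip": 0.6,"linear": [0,0,-1],"twist": 0},{"grip": 0.8,"linear": [0,0,-1],"twist": 0},{"grip": 0.8,"linear": [0,0,-1],"twist": 0},{"grip": 0.8,"linear": [0,0,-1],"twist": 0}])

```text
time_s: 5.65
tool_pos: [0.5471, -0.009, 0.0292]
eef_rot: [-0.0, 0.973, 0.231, -0.0]
ft_force: [-0.2, 1.4, -0.3]
grip_width: 0.0771
grasp_force: 0.0
```

>>> jog_arm(deltas=[{"grip": 0.8,"linear": [0,0,-30],"twist": 0},{"grip": 0.8,"linear": [0,0,-75],"twist": 0},{"grip": 0.8,"linear": [0,0,-120],"twist": 0},{"grip": 0.4,"linear": [0,0,-160],"twist": 0},{"grip": 0.4,"linear": [0,-40,-180],"twist": 0}])

```text
time_s: 6.15
tool_pos: [0.5316, 0.0226, 0.2128]
eef_rot: [0.001, 0.974, 0.228, 0.002]
ft_force: [0.6, 0.8, -1.5]
grip_width: 0.0597
grasp_force: 0.0
```

>>> jog_arm(deltas=[{"grip": 0.2,"linear": [2,-211,0],"twist": 0},{"grip": 0.2,"linear": [2,-211,0],"twist": 0},{"grip": 0.2,"linear": [2,-211,0],"twist": 0},{"grip": 0.2,"linear": [2,-211,0],"twist": 0},{"grip": 0.2,"linear": [2,-211,0],"twist": 0}])

```text
time_s: 6.65
tool_pos: [0.4329, 0.2215, 0.2098]
eef_rot: [-0.001, 0.972, 0.235, 0.0]
ft_force: [0.4, 0.1, -0.0]
grip_width: 0.0511
grasp_force: 0.0
```

```bash
python3 - <<'E'
from h import *
p,R,s=st();print(p.round(4),s["time_s"],s["grip_width"])
look("g4",60,("side",291,260),("top",232,213))
for n in("top","side"): cv2.imwrite(f"pics/{n}1.png",cv2.cvtColor(viewer.capture(n),cv2.COLOR_RGB2BGR))
p,R,s=st();print(p.round(4),R.round(3));print(toolmm([.438,.2155,.0885]))
E
```

```text
[0.4329 0.2215 0.2098] 6.65 0.05114159008653066
[0.4367 0.2148 0.2091] [[ 0.894  0.449 -0.   ]
 [ 0.449 -0.894 -0.001]
 [-0.     0.001 -1.   ]]
[ 1.500e+00 -1.000e-01  1.206e+02]
```

View pics/g4.png

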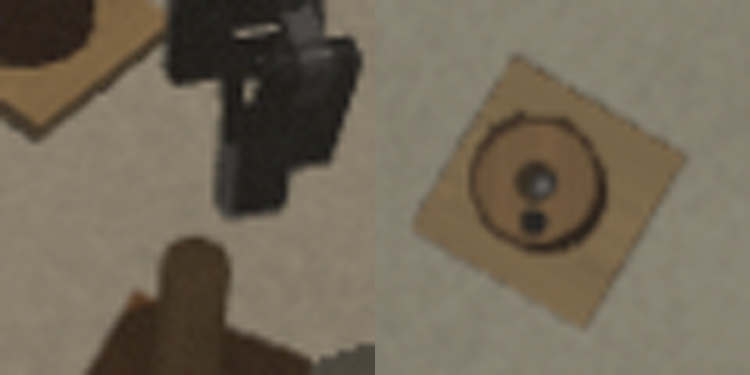

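The side view shows the handle top at column 195, row 250 under the fingers. The top view shows the round seated on the jig with its mark at crop (533,221), which is top pixel (226.8,217.9).

>>> jog_arm(deltas=[{"grip": 0.2,"linear": [2,-0.9,15],"twist": 0},{"grip": 0.2,"linear": [2,-0.9,50],"twist": 0},{"grip": 0.2,"linear": [2,-0.9,90],"twist": 0},{"grip": 0.2,"linear": [2,-0.9,117],"twist": 0},{"grip": 0.2,"linear": [2,-0.9,117],"twist": 0}])

```text
time_s: 7.35
tool_pos: [0.4362, 0.2146, 0.0888]
eef_rot: [0.001, 0.973, 0.23, -0.003]
ft_force: [0.7, -0.4, -0.2]
grip_width: 0.0511
grasp_force: 0.0
```

>>> jog_arm(deltas=[{"grip": -0.2,"linear": [2,-0.9,0],"twist": 0},{"grip": -0.4,"linear": [0,0,0],"twist": 0},{"grip": -0.6,"linear": [0,0,0],"twist": 0},{"grip": -0.8,"linear": [0,0,0],"twist": 0},{"grip": -0.8,"linear": [0,0,0],"twist": 0}], squeeze=40)

```text
time_s: 7.85
tool_pos: [0.439, 0.2174, 0.094]
eef_rot: [0.0, 0.973, 0.231, 0.002]
ft_force: [1.2, -3.8, 6.9]
grip_width: 0.0232
grasp_force: 39.3
```

>>> jog_arm(deltas=[{"grip": -0.8,"linear": [-0.5,0.9,-5],"twist": 0},{"grip": -0.8,"linear": [-0.5,0.9,-25],"twist": 0},{"grip": -0.8,"linear": [-0.5,0.9,-50],"twist": 0},{"grip": -0.8,"linear": [-0.5,0.9,-85],"twist": 0},{"grip": -0.8,"linear": [-0.5,0.9,-85],"twist": 0}], squeeze=60)

```text
time_s: 8.35
tool_pos: [0.4389, 0.2184, 0.1819]
eef_rot: [-0.001, 0.973, 0.232, 0.003]
ft_force: [0.2, 0.5, -1.0]
grip_width: 0.0231
grasp_force: 59.4
```

```bash
python3 - <<'E'
from h import *
p,R,s=st();print(p.round(4),s["time_s"],s["grip_width"],s["ft_force"].round(1))
look("g5",80,("side",291,265))
for a,b in (((537,184),(533,221)),):
  px=lambda q:((q[0]-375)/6.25-.5+202,q[1]/6.25-.5+183)
  A,B=onz("top",px(a),.062),onz("top",px(b),.062);print(A,B,B-A)
# mark in side1
f=cv2.imread("pics/side1.png");x0,y0=[int(v) for v in proj("side",[.547,-.009,.062])[0]]
g=cv2.cvtColor(f,6)[y0-12:y0+13,x0-18:x0+19];print(x0,y0);cv2.imwrite("pics/m.png",cv2.resize(f[y0-30:y0+30,x0-30:x0+30],None,fx=6.25,fy=6.25,interpolation=2))
cv2.imwrite("pics/g5m.png",np.hstack([cv2.imread("pics/g5.png"),cv2.imread("pics/m.png")]))
E
```

```text
[0.4389 0.2184 0.1819] 8.35 0.023144025922242333 [ 0.2  0.5 -1. ]
[ 0.54623659 -0.0085617   0.062     ] [ 0.53058091 -0.00742121  0.062     ] [-0.01565567  0.00114049  0.        ]
266 219
```

View pics/g5m.png

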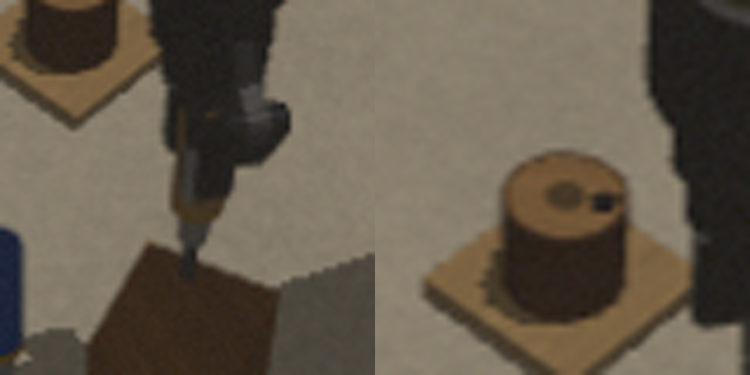

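The side view shows the probe held clear of the stand, with its tip at crop (188,278) and the lower end of the handle at (197,212). The seated round's mark is at side pixel (271.8,221.0).

```bash
python3 - <<'E'
from h import *
p,R,s=st();print(p.round(4),s["time_s"])
print("side mark",onz("side",(271.8,221.0),.062))
x,y,z=p
print(proj("side",[[x,y,z-.079],[x,y,z-.024]]), "meas tip 290.6,283.8 handle 292.5,269.7")
print("tip from side at z",onz("side",(290.6,283.4),z-.077))
print(R.round(3),toolmm([.530,-.0070,z]))
E
```

```text
[0.4381 0.2177 0.1796] 8.4
side mark [ 0.53223268 -0.00645136  0.062     ]
[[291.04516405 284.60748844]
 [292.59810823 268.30884226]] meas tip 290.6,283.8 handle 292.5,269.7
tip from side at z [0.43950517 0.21622521 0.10258064]
[[ 0.893  0.45   0.004]
 [ 0.45  -0.893  0.001]
 [ 0.004  0.    -1.   ]] [-19.1 242.    0. ]
```

>>> jog_arm(deltas=[{"grip": -0.8,"linear": [-3,40,0],"twist": 0},{"grip": -0.8,"linear": [-7,90,0],"twist": 0},{"grip": -0.8,"linear": [-11,140,0],"twist": 0},{"grip": -0.8,"linear": [-14,185,0],"twist": 0},{"grip": -0.8,"linear": [-18,230,0],"twist": 0}])

```text
time_s: 8.9
tool_pos: [0.5245, 0.0015, 0.1764]
eef_rot: [-0.0, 0.973, 0.231, -0.001]
ft_force: [0.6, -0.2, -1.4]
grip_width: 0.0228
grasp_force: 59.5
```

>>> jog_arm(deltas=[{"grip": -0.8,"linear": [-0.4,11,10],"twist": 0},{"grip": -0.8,"linear": [-0.4,11,25],"twist": 0},{"grip": -0.8,"linear": [-0.4,11,25],"twist": 0},{"grip": -0.8,"linear": [-0.4,11,25],"twist": 0},{"grip": -0.8,"linear": [-0.4,11,25],"twist": 0}])

```text
time_s: 9.4
tool_pos: [0.5292, -0.005, 0.1527]
eef_rot: [-0.0, 0.973, 0.233, 0.0]
ft_force: [-0.3, -0.8, -1.3]
grip_width: 0.0223
grasp_force: 59.5
```

```bash
python3 - <<'E'
from h import *
p,R,s=st();print(p.round(4),s["time_s"],s["grip_width"],R.round(3),s["ft_force"].round(2))
look("g6",50,("side",271,215),("top",230,213));print(proj("side",p-[0,0,.079]),toolmm([.531,-.007,p[2]]))
E
```

```text
[ 0.5292 -0.005   0.1527] 9.4 0.02228874061212286 [[ 0.892  0.452  0.   ]
 [ 0.452 -0.892  0.   ]
 [ 0.     0.    -1.   ]] [-0.32 -0.76 -1.34]
[[272.89082127 218.3713373 ]] [0.8 1.9 0.2]
```

View pics/g6.png

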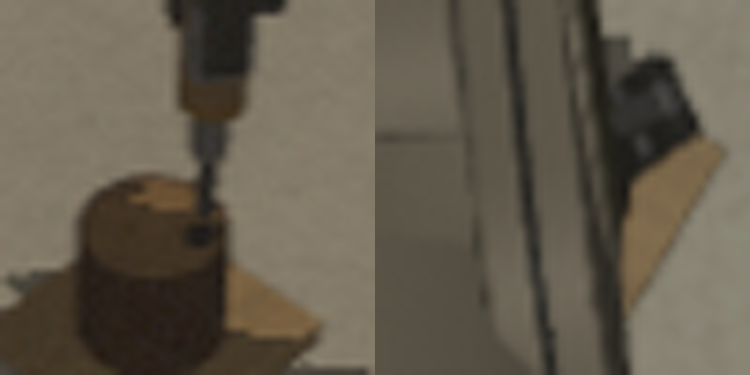

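The side view shows the tip at crop (205,215), just above the mark at (198,232), so it needs about 1–2 mm of correction.

>>> jog_arm(deltas=[{"grip": -0.8,"linear": [0.8,1.7,0],"twist": 0},{"grip": -0.8,"linear": [0.8,1.7,4],"twist": 0},{"grip": -0.8,"linear": [0.8,1.7,8],"twist": 0},{"grip": -0.8,"linear": [0.8,1.7,10],"twist": 0},{"grip": -0.8,"linear": [0.8,1.7,10],"twist": 0}])

```text
time_s: 10.0
tool_pos: [0.5305, -0.0079, 0.1418]
eef_rot: [-0.0, 0.973, 0.231, -0.0]
ft_force: [0.0, 0.2, -1.6]
grip_width: 0.0227
grasp_force: 59.5
```

```bash
python3 - <<'E'
from h import *
p,R,s=st();print(p.round(4),s["time_s"],s["grip_width"],s["ft_force"].round(2))
look("g7",40,("side",271,215));p,R,s=st();print(p.round(4),s["ft_force"].round(2))
E
```

```text
[ 0.5305 -0.0079  0.1418] 10.0 0.02268414834929246 [ 0.04  0.17 -1.65]
[ 0.5307 -0.0079  0.142 ] [-0.6  -0.89 -1.23]
```

View pics/g7.png

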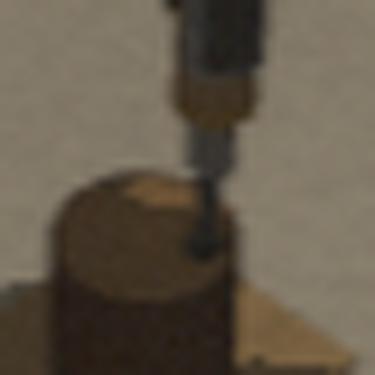

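The side view shows the stem reaching down into the mark, with the tip at about (205,243) and the mark centred at about (201,245). Now I'll press.

>>> jog_arm(deltas=[{"grip": -0.8,"linear": [0.6,0.2,2],"twist": 0},{"grip": -0.8,"linear": [0.6,0.2,4],"twist": 0},{"grip": -0.8,"linear": [0.6,0.2,6],"twist": 0},{"grip": -0.8,"linear": [0.6,0.2,8],"twist": 0},{"grip": -0.8,"linear": [0.6,0.2,8],"twist": 0}])

```text
time_s: 10.55
tool_pos: [0.5316, -0.0078, 0.1342]
eef_rot: [0.0, 0.973, 0.231, 0.0]
ft_force: [0.4, -0.6, 1.0]
grip_width: 0.023
grasp_force: 59.6
```

```bash
python3 - <<'E'
from h import *
F=[]
look("g8",40,("side",271,215))
for i in range(8):
    viewer.capture("side");p,R,s=st();F.append([*p,s["ft_force"][2]])
print(np.mean(F,0).round(4),np.std(F,0).round(4),s["time_s"],s["grip_width"])
E
```

```text
[ 0.5316 -0.0078  0.1344  1.5742] [0.     0.     0.     0.5571] 11.0 0.022563091393216
```

View pics/g8.png

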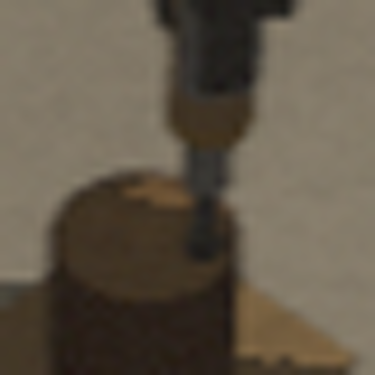

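The side view shows the probe upright with its stem pushed in on the mark at about (203,245). The force is about 2.9 N, which puts the stem at about 7.5 mm. Handing in.

```bash
python3 -c "
from cell import job
print(job.sign_off())"
```

```text
the job is handed in; nothing more can be done
None
```

The round is seated on the jig with its mark up, and I handed in with the probe held upright on the mark, its stem pushed in about 7.5 mm (estimated from a force of about 2.9 N); I viewed 11 pictures, one over the limit of 10.

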